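Find the concealed catch and release the battery tray

ROBOT

A 6-joint arm with a two-finger parallel gripper is mounted at the origin on a cart in front of the work surface, level with it; the furniture and walls round the work are solid. World frame = base frame: x ahead of the robot, y to its left, z up, the work surface at z = 0. Lengths are in m, angles in degrees, forces in N, time in s.
With the tool pointing down it reaches from about 0.25 to 0.85 m from the base axis. Payload 12.5 kg.
Tool frame: the origin (TCP) lies between the finger pads; the fingertips stand 19 mm ahead of it and the grasp point (between the pads) is the TCP; z points along the fingers, y is the direction in which the jaws open and shut (so a half turn about z gives the same grasp; the last joint's range is limited). The gripper opens to 93 mm and grips with 3 to 60 N. Pads are 15 mm wide; open, the fingers measure 128 mm over their backs; the gripper's body (75 mm by 188 mm) begins 65 mm behind the grasp point.
Start: joints at [61.559, 20.094, 94.641, -0, 65.266, -4.847], TCP at [0.22, 0.504, 0.21] pointing down, gripper open.
Joint ranges: [-157.81, 157.81], [-45, 120.19], [0.68, 151.7], [-89.99, 269.99], [4.06, 180], [-164.3, 164.3]. Speed limits (degrees/s): [127.2, 127.2, 159.86, 180, 180, 180].

INTERFACE

Orientations are given as [roll, pitch, yaw] about the fixed x, y, z axes, in that order (R = Rz(yaw) Ry(pitch) Rx(roll)).
In Python, from cell import arm gives the robot as it stands.
- The arm moves only by the tool play_rows, never from a script. Its argument "commands" is a list of rows, each an object with "xyz": the shift along the tool's x, y, z as a fraction of full scale, a list of three; "rotation": the turn, a rotation vector about the tool's x, y, z as a fraction of full scale, a list of three; "fingers": the gripper command: -1 is shut, 1 is fully open, values between are in proportion. In form: [{"xyz": [dx, dy, dz], "rotation": [wx, wy, wz], "fingers": fingers}, ...]. A call has 1 to 12 rows; each row is the pose to reach, as a shift and turn from the pose commanded when the call began, along the tool's axes at that moment; what a row does not reach only later rows make up. Full scale, the value 1, is 120 mm for a shift and 30 degrees for a turn. A row lasts 1/8 s, in which the tool goes at most 62.5 mm and 10.7 degrees, less where a joint would pass 70% of its speed; a pose out of reach is approached as far as the arm can. A call with a number of a shift or a turn outside -1 to 1 is refused whole. A call with a gripper value outside its range is refused whole. The fingers move at their own pace and stop on an object; "newtons" is the grip in N (left out, the last holds). Time passes only in rows, so rows that repeat a pose let the fingers close. It gives the time, the measured TCP pose, the force and the opening at its end, in the units of the state.
- arm.sense(): the state, without advancing time (a new reading comes with each control period).
- arm.camera(name): name is "scene" or "top" or "wrist"; returns a dict with "image" (420x560x3 uint8, red, green, blue), "fx", "fy", "cx", "cy" (pixels), "position" and "attitude" of the camera in the world. Camera axes: x right, y up, looking along -z (the intrinsics and any distortion apply to the point x, -y, -z); pixel columns grow to the right and rows downward; lengths in m; the calibration is good to about 2 mm. A picture is of the moment at which its call begins. There is no depth.
- arm.finish_job(): hands the job in, once; it reports no verdict.
The state is a dict: "t": time; "q": joint angles; "qvel": joint speeds; "tau": joint torques, N m; "tcp_pos": TCP position; "orientation": TCP orientation; "ft_force": force on the tool from outside, world axes, zero at the start; "torque": the same for the moment, N m; "gripper_width": opening from 0.0 (shut) to 1.0 (fully open).
Only numpy, scipy, OpenCV 4.12 (cv2) and the standard library are available. Lean on these libraries where they do the work, as an engineer would, in place of code of your own. Each camera call takes 0.05 s, during which the arm holds its last target.

TASK

The batteries of the microscope's power pack need changing: exactly one of the six identical square plates in its flat top panel is a hidden catch, the others are blanks. Feel across the plates with your fingertips, pressing one after another lightly, find the one that gives, press it in so that the battery tray springs out of the front, and let go of it again. Leave the tray out and do not pick up or disturb the small things lying behind the pack.

Things in the scene. Friction and masses are not known exactly. Their poses are not given: they have to be found in the camera images.
- power_pack: microscope power pack: a grey metal and plastic box, 130 (x) x 170 (y) x 62 mm high, fixed on a flat metal sheet that covers a stack of slide trays, 48 mm above the table; turned up to 13 degrees about z; origin under its centre, at its underside; x points away from its front (the tray side, facing the robot), y to its left, z up
- panel (a point): centre of the pack's flat top face (110 mm above the table), axes as the pack's. Six square openings 40 mm wide at x = -23 and +23, y = -46, 0 and +46 mm from here; in each a 38 mm square metal plate, top 1 mm below the face. One, different each time and looking like the rest, is the catch and sinks up to 6 mm on a spring; the other five are rigid
- release (a joint): travel of the one plate that is the catch, m: 0 at rest, grows as it is pressed, stop at 0.006; about 2 N to start, 5 N at the stop; it frees the tray at about 0.0035 and springs back to 0 when let go
- battery_tray (a joint): how far the battery tray is out, m: 0 shut, 0.036 fully out (stop). The tray fills the pack's front (the side facing the robot, panel -x) and slides out along panel -x; it is held by the catch and, once freed, springs out by itself within about half a second and stays out
- tray_front (a point): middle of the outer face of the tray's front plate (157 x 36 mm), 78 mm above the table; moves with the tray
- loupe: black round loupe, 36 mm across and 27 mm high, loose on the table behind the pack; origin under its centre
- cover_glass_box: small white box, 31 x 63 x 23 mm, loose on the table behind the pack; origin under its centre
- eraser: eraser in a sleeve, 22 x 48 x 12 mm, loose on the table behind the pack; origin under its centre

How it is judged:
By the outcome, as a careful person would: the job done as asked, in the order asked, and still so for the second after the job is handed in, with the robot touching nothing.
It also fails if it takes over 48 s, if anything falls off the work surface, if the arm or the gripper's body presses on something with over 40 N, if the wrist force passes 120 N, or if a joint passes its speed limit or range.

## Working session

There is one attempt and no reset: what is moved stays moved. The work goes in short steps, Python scripts to look and compute and a tool call to move; the robot and the scene stay as the last step left them, time stands still between calls to the robot, and variables do not carry over. Pictures are saved under pics/ and viewed, and the job is handed in when it is done.

Besides the shell and the picture viewer there is one more tool, called after ">>>" in YAML: its name, and indented under it one key for each argument. play_rows: Moves the arm, as the interface text tells. Its arguments: {"type":"object","properties":{"commands":{"type":"array"},"newtons":{"type":"number"}},"required":["commands"]}

```bash
mkdir -p pics; ls; python3 - <<'E'
from cell import arm
import cv2
s=arm.sense(); print(s)
for n in ["scene","top","wrist"]:
    c=arm.camera(n); cv2.imwrite(f"pics/{n}0.png",c["image"][:,:,::-1]); c.pop("image"); print(n,c)
E
```

```text
pics
{'t': 0.0, 'q': array([ 6.15595619e+01,  2.01235892e+01,  9.46741635e+01, -1.81410155e-03,
        6.52654344e+01, -4.84662483e+00]), 'qvel': array([-0.04446624,  0.06400405,  0.00840652,  0.01989046, -0.03627973,
        0.00766198]), 'tau': array([ 3.09574025e-04, -4.97325647e+01, -2.85253751e+01,  6.99183927e-02,
        2.57379102e-02, -9.53944277e-05]), 'tcp_pos': array([0.21995855, 0.50374102, 0.20942707]), 'orientation': array([-1.79936900e+02, -3.69765754e-03,  1.56406945e+02]), 'ft_force': array([-0.58970389, -0.19160963,  0.21777433]), 'torque': array([ 0.0088556 , -0.04422562, -0.05975616]), 'gripper_width': 1.0012937169282816}
scene {'fx': 496.56012021982417, 'fy': 496.56012021982417, 'cx': 269.68793676819075, 'cy': 207.15241386642649, 'position': array([ 0.05260322, -0.39722338,  0.64139035]), 'attitude': array([ 49.04771662,  -0.82173907, -51.74600416])}
top {'fx': 504.6738629507183, 'fy': 504.6738629507183, 'cx': 283.70729933216336, 'cy': 206.56542951260235, 'position': array([ 0.44935478, -0.00536766,  1.00838685]), 'attitude': array([  6.58959253,  -1.8850419 , -88.89325433])}
wrist {'fx': 309.2483003833996, 'fy': 309.2483003833996, 'cx': 283.5282138125491, 'cy': 209.40838539319523, 'position': array([0.15587936, 0.53238082, 0.38327767]), 'attitude': array([-14.55018933,   0.06705346,  66.37088511])}
```

View pics/top0.png

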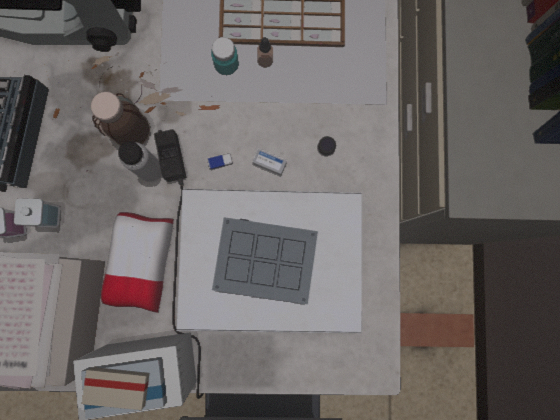

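View pics/scene0.png

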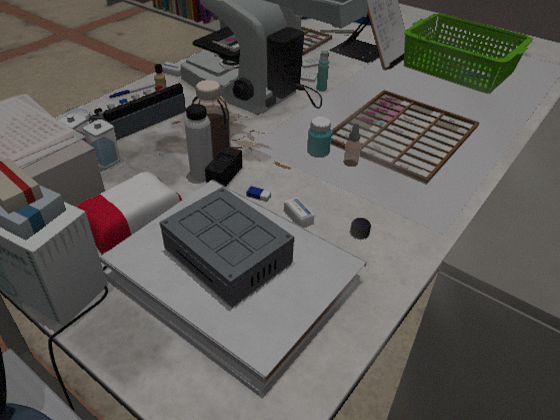

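The top view shows the pack at about (215–317, 218–304), with the six plates in it. The small items lie behind it at rows 145–162. I'll enlarge it to get the corners.

```bash
python3 - <<'E'
import cv2
im=cv2.imread("pics/top0.png")[205:315,200:330]
cv2.imwrite("pics/crop0.png",cv2.resize(im,None,fx=5,fy=5,interpolation=cv2.INTER_CUBIC))
E
```

```text
(no output)
```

View pics/crop0.png

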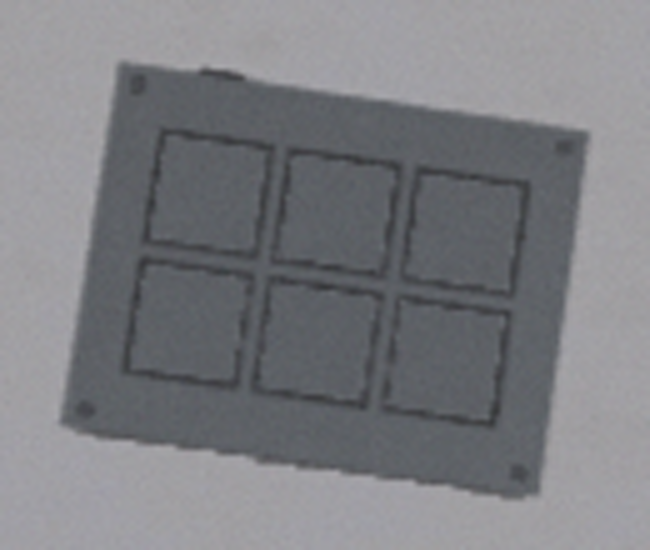

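View pics/wrist0.png

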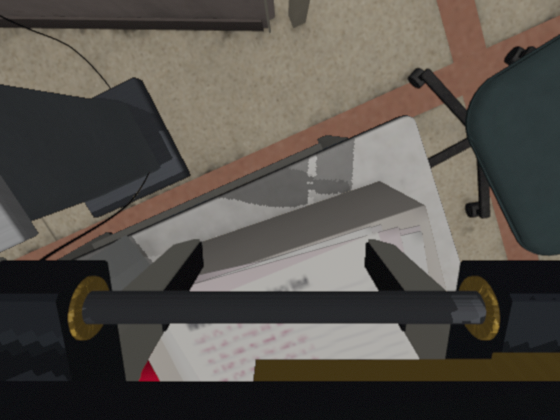

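```bash
cat > h.py <<'E'
import numpy as np
from scipy.spatial.transform import Rotation as R
TOP=dict(f=504.6738629507183,cx=283.70729933216336,cy=206.56542951260235,p=[0.44935478,-0.00536766,1.00838685],a=[6.58959253,-1.8850419,-88.89325433])
SC=dict(f=496.56012021982417,cx=269.68793676819075,cy=207.15241386642649,p=[ 0.05260322, -0.39722338,  0.64139035],a=[ 49.04771662,  -0.82173907, -51.74600416])
def proj(c,u,v,z):
    d=R.from_euler('xyz',c['a'],degrees=True).apply([(u-c['cx'])/c['f'],-(v-c['cy'])/c['f'],-1])
    p=np.array(c['p']); return p+d*(z-p[2])/d[2]
E
python3 - <<'E'
from h import *
from scipy.optimize import least_squares
px=[(160,129),(530,181),(124,374),(497,426)]
ob=[(43-3+3,66),(43,-66),(-43,66),(-43,-66)]
w=np.array([proj(TOP,200+(u+.5)/5-.5,205+(v+.5)/5-.5,.109)[:2] for u,v in px]); print(w)
ob=np.array(ob)/1000
f=lambda p: ((ob@np.array([[np.cos(p[2]),np.sin(p[2])],[-np.sin(p[2]),np.cos(p[2])]])+p[:2])-w).ravel()
r=least_squares(f,[.4,0,0]); print(r.x,np.degrees(r.x[2]),r.fun*1000)
for n,u,v,z in [("eraser",220,161,.01),("box",270,162,.02),("loupe",327,146,.027),("bottle",125,150,0),("clipper",172,155,.03)]: print(n,proj(TOP,u,v,z))
E
```

```text
[[ 0.50903722  0.0589531 ]
 [ 0.49331066 -0.0731993 ]
 [ 0.42252114  0.0688915 ]
 [ 0.40678338 -0.06277873]]
[ 0.4579131  -0.00203336 -0.11822703] -6.77391009876247 [-0.63946909 -0.51910533 -0.48254489  0.55473781  0.47694724 -0.31365847
  0.64506674  0.27802599]
eraser [0.65436081 0.09355656 0.01      ]
box [ 0.65287742 -0.0066596   0.02      ]
loupe [ 0.68680055 -0.11938193  0.027     ]
bottle [0.6739831  0.28621471 0.        ]
clipper [0.65976529 0.18574916 0.03      ]
```

Panel centre is about (0.458, −0.002) with the pack's yaw at −6.8°. I'll rise first and shut the fingers.

>>> play_rows:
  commands:
    - {"xyz": [0,0,-0.4],"rotation": [0,0,0],"fingers": -1}
    - {"xyz": [0,0,-0.8],"rotation": [0,0,0],"fingers": -1}
    - {"xyz": [-0.3,-0.3,-1],"rotation": [0,0,-0.2],"fingers": -1}
    - {"xyz": [-0.7,-0.6,-1],"rotation": [0,0,-0.4],"fingers": -1}
    - {"xyz": [-1,-0.9,-1],"rotation": [0,0,-0.56],"fingers": -1}
    - {"xyz": [-1,-0.9,-1],"rotation": [0,0,-0.56],"fingers": -1}
  newtons: 10

```text
t: 0.9
tcp_pos: [0.2877, 0.3549, 0.3302]
orientation: [180.0, 0.0, 173.1]
ft_force: [-0.5, 0.8, 0.9]
gripper_width: 0.406
```

>>> play_rows:
  commands:
    - {"xyz": [-0.3,-0.47,0],"rotation": [0,0,0],"fingers": -1}
    - {"xyz": [-0.59,-0.93,0],"rotation": [0,0,0],"fingers": -1}

```text
t: 1.15
tcp_pos: [0.3411, 0.2438, 0.3298]
orientation: [180.0, -0.0, 173.3]
ft_force: [0.8, 0.2, -0.6]
gripper_width: 0.19
```

>>> play_rows:
  commands:
    - {"xyz": [-0.3,-0.47,0],"rotation": [0,0,0],"fingers": -1}
    - {"xyz": [-0.59,-0.93,0],"rotation": [0,0,0],"fingers": -1}

```text
t: 1.4
tcp_pos: [0.3955, 0.1305, 0.33]
orientation: [180.0, 0.0, 173.2]
ft_force: [1.1, 2.0, -0.1]
gripper_width: 0.01
```

>>> play_rows:
  commands:
    - {"xyz": [-0.3,-0.47,0.2],"rotation": [0,0,0],"fingers": -1}
    - {"xyz": [-0.59,-0.93,0.4],"rotation": [0,0,0],"fingers": -1}
    - {"xyz": [-0.59,-0.93,0.8],"rotation": [0,0,0],"fingers": -1}
    - {"xyz": [-0.59,-0.93,0.8],"rotation": [0,0,0],"fingers": -1}

```text
t: 1.9
tcp_pos: [0.4507, 0.0124, 0.2314]
orientation: [-180.0, -0.4, 173.1]
ft_force: [0.5, 0.1, 0.1]
gripper_width: 0.007
```

```bash
python3 - <<'E'
from cell import arm
import cv2
print(arm.sense())
for n in ["scene","wrist"]:
    c=arm.camera(n); cv2.imwrite(f"pics/{n}1.png",c["image"][:,:,::-1]); c.pop("image"); print(n,c)
E
```

```text
{'t': 1.9, 'q': array([-4.35238005e+00,  8.43078519e+00,  1.06748493e+02,  1.17287575e-02,
        6.52027490e+01, -8.74483580e+01]), 'qvel': array([ 2.08283444, -3.85625815, -4.3374318 ,  0.16505914,  3.88911496,
        0.67939803]), 'tau': array([ -1.95493184, -33.96335721, -26.18527472,  -0.11911119,
        -0.97673804,  -0.26966424]), 'tcp_pos': array([0.45066117, 0.0123881 , 0.23138784]), 'orientation': array([-179.99359596,   -0.38212131,  173.09100193]), 'ft_force': array([0.48679417, 0.0692789 , 0.10915176]), 'torque': array([0.0238279 , 0.01765532, 0.00015447]), 'gripper_width': 0.007446265428444987}
scene {'fx': 496.56012021982417, 'fy': 496.56012021982417, 'cx': 269.68793676819075, 'cy': 207.15241386642649, 'position': array([ 0.05260322, -0.39722338,  0.64139035]), 'attitude': array([ 49.04771662,  -0.82173907, -51.74600416])}
wrist {'fx': 309.2483003833996, 'fy': 309.2483003833996, 'cx': 283.5282138125491, 'cy': 209.40838539319523, 'position': array([0.38265823, 0.02180267, 0.40774714]), 'attitude': array([-1.43889803e+01, -1.04605760e-02,  8.31273505e+01])}
```

View pics/wrist1.png

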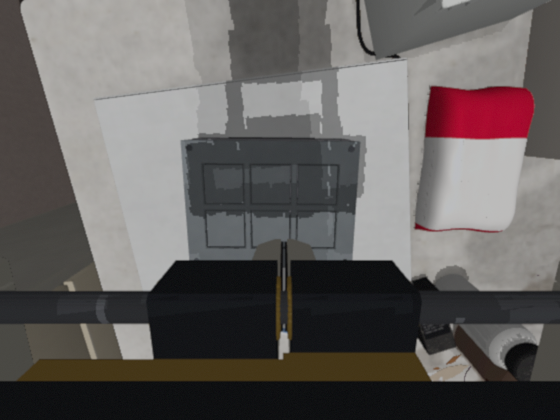

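View pics/scene1.png

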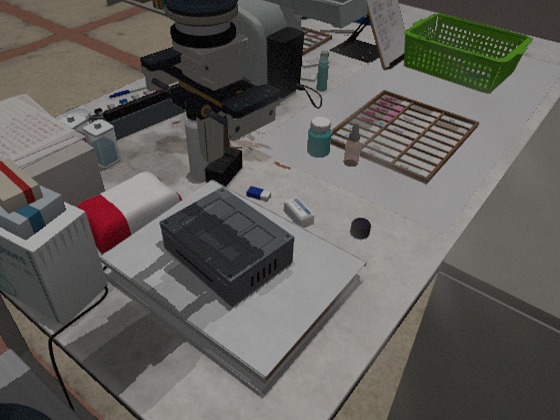

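```bash
python3 - <<'E'
import cv2
a=cv2.imread("pics/wrist1.png")[130:290,180:370]
b=cv2.imread("pics/scene1.png")[60:220,130:320]
cv2.imwrite("pics/crop1.png",cv2.convertScaleAbs(cv2.resize(cv2.hconcat([a,b]),None,fx=2.1,fy=3,interpolation=cv2.INTER_CUBIC),alpha=1.8))
E
```

```text
(no output)
```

View pics/crop1.png

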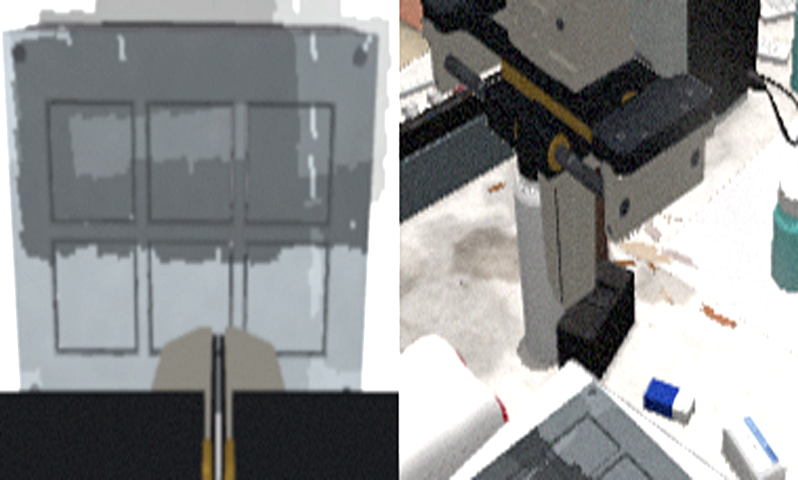

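Fingertips taper to about 15–20 mm shut, so they fit well inside a 38 mm plate. I'll settle above the centre-front plate.

>>> play_rows:
  commands:
    - {"xyz": [0.1,0,0.3],"rotation": [0,0,0],"fingers": -1}
    - {"xyz": [0.19,0,0.6],"rotation": [0,0,0],"fingers": -1}
    - {"xyz": [0.19,0,0.74],"rotation": [0,0,0],"fingers": -1}
    - {"xyz": [0.19,0,0.74],"rotation": [0,0,0],"fingers": -1}
    - {"xyz": [0.19,0,0.74],"rotation": [0,0,0],"fingers": -1}

```text
t: 2.62
tcp_pos: [0.4305, 0.0156, 0.1469]
orientation: [180.0, 0.2, 173.3]
ft_force: [0.7, 0.1, 0.1]
gripper_width: 0.003
```

```bash
python3 - <<'E'
from cell import arm
import cv2,numpy as np
s=arm.sense();print(s['tcp_pos'],s['orientation'],s['ft_force'])
t=np.radians(-6.8);c=np.array([.4579,-.002]);d=s['tcp_pos'][:2]-c
print("pack frame mm",1000*np.array([[np.cos(t),np.sin(t)],[-np.sin(t),np.cos(t)]])@d)
ims=[arm.camera(n)["image"][:,:,::-1] for n in ["scene","wrist"]]
cv2.imwrite("pics/p2.png",cv2.resize(cv2.hconcat([ims[0][130:320,100:350],ims[1][100:290,160:410]]),None,fx=1.6,fy=1.6))
cv2.imwrite("pics/wrist2.png",ims[1])
E
```

```text
[0.43052655 0.01560558 0.14691437] [1.79990525e+02 1.63632429e-01 1.73257114e+02] [0.70920781 0.09867079 0.12361702]
pack frame mm [-29.26546421  14.24061055]
```

View pics/p2.png

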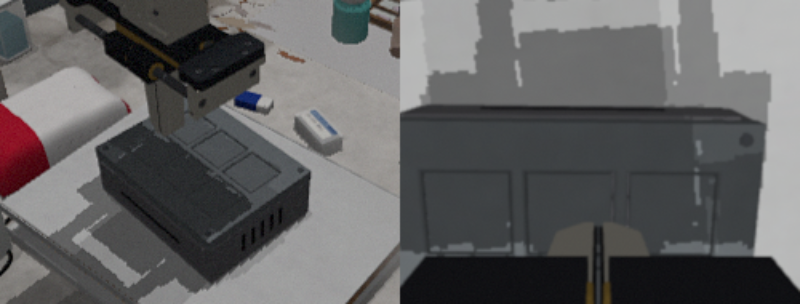

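>>> play_rows:
  commands:
    - {"xyz": [-0.05,-0.12,0],"rotation": [0,0,0],"fingers": -1}
    - {"xyz": [-0.05,-0.12,0.08],"rotation": [0,0,0],"fingers": -1}
    - {"xyz": [-0.05,-0.12,0.12],"rotation": [0,0,0],"fingers": -1}
    - {"xyz": [-0.05,-0.12,0.13],"rotation": [0,0,0],"fingers": -1}
    - {"xyz": [-0.05,-0.12,0.14],"rotation": [0,0,0],"fingers": -1}
    - {"xyz": [-0.05,-0.12,0.14],"rotation": [0,0,0],"fingers": -1}

```text
t: 3.48
tcp_pos: [0.4336, 0.0002, 0.1284]
orientation: [180.0, 0.0, 173.2]
ft_force: [0.3, -0.2, -1.0]
gripper_width: 0.006
```

>>> play_rows:
  commands:
    - {"xyz": [0,0,0.005],"rotation": [0,0,0],"fingers": -1}
    - {"xyz": [0,0,0.008],"rotation": [0,0,0],"fingers": -1}
    - {"xyz": [0,0,0.008],"rotation": [0,0,0],"fingers": -1}

```text
t: 3.85
tcp_pos: [0.4336, 0.0001, 0.1274]
orientation: [-180.0, 0.0, 173.2]
ft_force: [-0.5, -0.3, 0.5]
gripper_width: 0.005
```

>>> play_rows:
  commands:
    - {"xyz": [0,0,0.005],"rotation": [0,0,0],"fingers": -1}
    - {"xyz": [0,0,0.008],"rotation": [0,0,0],"fingers": -1}
    - {"xyz": [0,0,0.008],"rotation": [0,0,0],"fingers": -1}

```text
t: 4.22
tcp_pos: [0.4336, 0.0001, 0.1264]
orientation: [-180.0, -0.0, 173.2]
ft_force: [-0.0, -0.2, -0.2]
gripper_width: 0.008
```

>>> play_rows:
  commands:
    - {"xyz": [0,0,0.005],"rotation": [0,0,0],"fingers": -1}
    - {"xyz": [0,0,0.008],"rotation": [0,0,0],"fingers": -1}
    - {"xyz": [0,0,0.008],"rotation": [0,0,0],"fingers": -1}

```text
t: 4.6
tcp_pos: [0.4336, 0.0001, 0.1254]
orientation: [180.0, -0.0, 173.2]
ft_force: [-0.4, -0.8, -0.8]
gripper_width: 0.007
```

>>> play_rows:
  commands:
    - {"xyz": [0,0,0.005],"rotation": [0,0,0],"fingers": -1}
    - {"xyz": [0,0,0.008],"rotation": [0,0,0],"fingers": -1}
    - {"xyz": [0,0,0.008],"rotation": [0,0,0],"fingers": -1}

```text
t: 4.97
tcp_pos: [0.4336, 0.0001, 0.1245]
orientation: [-180.0, -0.0, 173.2]
ft_force: [-0.4, 0.1, 0.2]
gripper_width: 0.005
```

```bash
python3 - <<'E'
from cell import arm
import cv2,numpy as np
s=arm.sense();print(s['tcp_pos'],s['orientation'],s['ft_force'],s['tau'])
ims=[arm.camera(n)["image"][:,:,::-1] for n in ["scene","wrist"]]
cv2.imwrite("pics/p3.png",cv2.resize(cv2.hconcat([ims[0][150:300,130:330],ims[1][100:250,190:390]]),None,fx=2,fy=2))
E
```

```text
[4.33606784e-01 5.86353086e-05 1.24475776e-01] [-1.79998829e+02 -2.13376391e-03  1.73204420e+02] [-0.39070395  0.12769772  0.18385059] [-1.94382948e-03 -3.88176370e+01 -2.26762336e+01 -1.07877425e-02
  7.11500156e-02  1.06043746e-05]
```

View pics/p3.png

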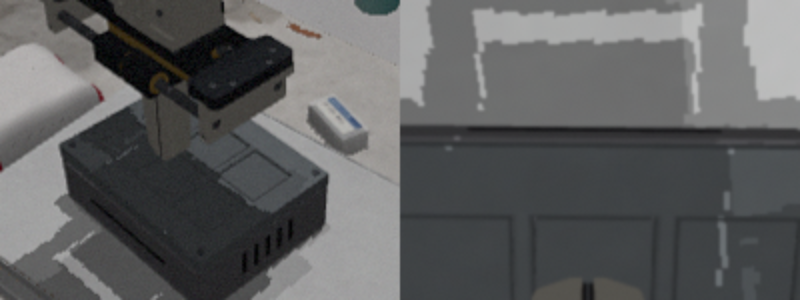

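>>> play_rows:
  commands:
    - {"xyz": [0,0,0.005],"rotation": [0,0,0],"fingers": -1}
    - {"xyz": [0,0,0.01],"rotation": [0,0,0],"fingers": -1}
    - {"xyz": [0,0,0.01],"rotation": [0,0,0],"fingers": -1}

```text
t: 5.45
tcp_pos: [0.4336, 0.0001, 0.1232]
orientation: [-180.0, -0.0, 173.2]
ft_force: [-0.0, 0.0, 0.6]
gripper_width: 0.005
```

```bash
python3 - <<'E'
from h import *
def fw(c,P):
    q=R.from_euler('xyz',c['a'],degrees=True).inv().apply(np.array(P)-c['p']); return c['cx']+c['f']*q[0]/-q[2], c['cy']+c['f']*q[1]/q[2]
def pk(x,y,z):
    t=np.radians(-6.8); return [.4579+np.cos(t)*x-np.sin(t)*y,-.002+np.sin(t)*x+np.cos(t)*y,z]
for z in (.1,.1055,.109,.115): print(z,fw(SC,pk(-.023,0,z)),fw(SC,pk(-.0305,0,z)))
for y in (-1,1):
  for x in (-1,1): print("corner",x,y,fw(SC,pk(.065*x,.085*y,.11)))
E
```

```text
0.1 (np.float64(215.6595225251616), np.float64(239.31988652071257)) (np.float64(211.91815605953187), np.float64(241.71341092231958))
0.1055 (np.float64(215.45572912646313), np.float64(236.7701253500458)) (np.float64(211.69551587733443), np.float64(239.16140728292294))
0.109 (np.float64(215.32503740735476), np.float64(235.13497586611544)) (np.float64(211.55273193150856), np.float64(237.52475236376756))
0.115 (np.float64(215.0991522585711), np.float64(232.30881375744497)) (np.float64(211.30593597475485), np.float64(234.6958641837117))
corner -1 -1 (np.float64(231.71035120968654), np.float64(279.7786203698442))
corner 1 -1 (np.float64(295.06980841823975), np.float64(234.57654714333205))
corner -1 1 (np.float64(159.87684908396182), np.float64(220.58983882638836))
corner 1 1 (np.float64(222.48399234676478), np.float64(185.01787051123904))
```

```bash
python3 - <<'E'
from cell import arm
import cv2,numpy as np
im=arm.camera("scene")["image"][:,:,::-1][150:300,150:310]
cv2.imwrite("pics/p4.png",cv2.convertScaleAbs(cv2.resize(im,None,fx=4,fy=4,interpolation=cv2.INTER_CUBIC),alpha=1.7))
E
```

```text
(no output)
```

View pics/p4.png

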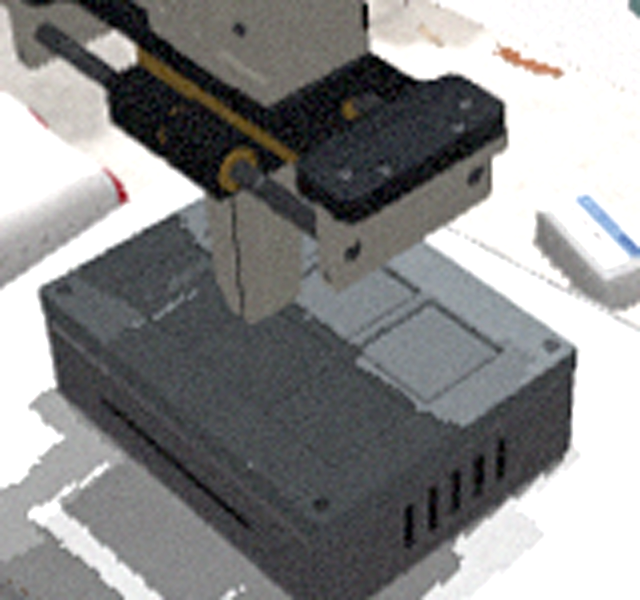

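The picture shows the tip at about (212, 231), still above the face, and the force is zero. Continuing down in small steps.

>>> play_rows:
  commands:
    - {"xyz": [0,0,0.01],"rotation": [0,0,0],"fingers": -1}
    - {"xyz": [0,0,0.015],"rotation": [0,0,0],"fingers": -1}
    - {"xyz": [0,0,0.015],"rotation": [0,0,0],"fingers": -1}

```text
t: 5.88
tcp_pos: [0.4336, 0.0001, 0.1214]
orientation: [180.0, -0.0, 173.2]
ft_force: [0.4, 0.3, 0.7]
gripper_width: 0.006
```

>>> play_rows:
  commands:
    - {"xyz": [0,0,0.005],"rotation": [0,0,0],"fingers": -1}
    - {"xyz": [0,0,0.01],"rotation": [0,0,0],"fingers": -1}
    - {"xyz": [0,0,0.01],"rotation": [0,0,0],"fingers": -1}

```text
t: 6.25
tcp_pos: [0.4336, 0.0001, 0.1202]
orientation: [-180.0, -0.0, 173.2]
ft_force: [0.4, -0.4, -0.4]
gripper_width: 0.006
```

```bash
python3 - <<'E'
from cell import arm
import cv2,numpy as np
s=arm.sense();print(s['tcp_pos'],s['ft_force'],s['tau'])
im=arm.camera("scene")["image"][:,:,::-1][150:300,150:310]
cv2.imwrite("pics/p5.png",cv2.convertScaleAbs(cv2.resize(im,None,fx=4,fy=4,interpolation=cv2.INTER_CUBIC),alpha=1.7))
E
```

```text
[4.33565362e-01 7.82512546e-05 1.20238020e-01] [ 0.44933558 -0.43250592 -0.40880965] [-3.02235194e-04 -3.89851069e+01 -2.24123847e+01 -1.05883152e-02
  6.63786172e-02 -2.31319987e-06]
```

View pics/p5.png

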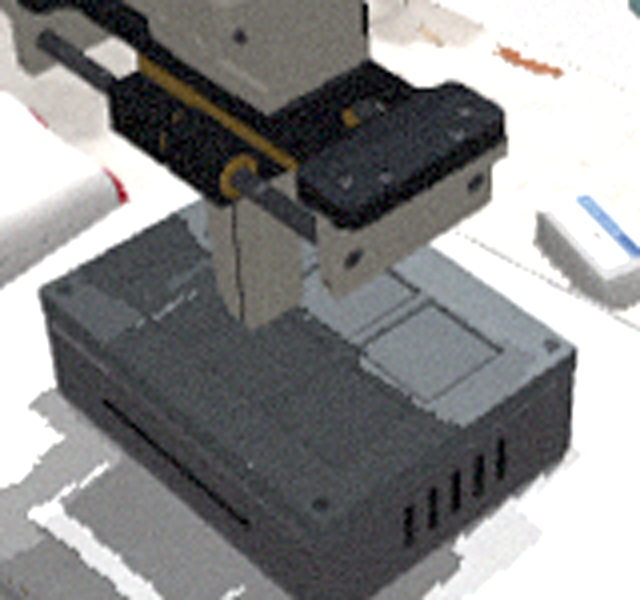

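```bash
python3 - <<'E'
from cell import arm
import cv2,numpy as np
im=arm.camera("scene")["image"][:,:,::-1][195:245,185:245]
im=cv2.convertScaleAbs(cv2.resize(im,None,fx=10,fy=10,interpolation=cv2.INTER_CUBIC),alpha=2.5)
cv2.imwrite("pics/p6.png",im)
w=arm.camera("wrist")["image"][:,:,::-1][130:290,190:390]
cv2.imwrite("pics/w6.png",cv2.convertScaleAbs(cv2.resize(w,None,fx=3.5,fy=3.5,interpolation=cv2.INTER_CUBIC),alpha=2))
E
```

```text
(no output)
```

View pics/p6.png

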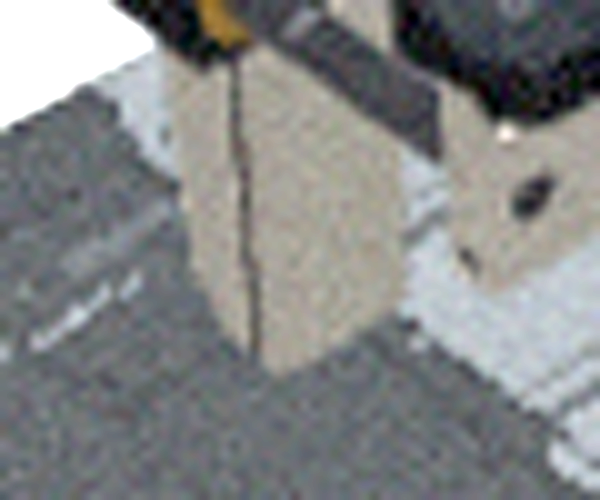

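View pics/w6.png

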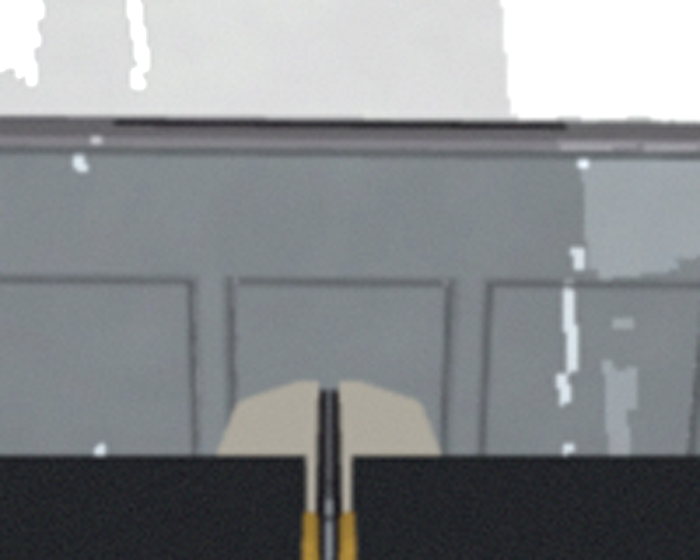

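```bash
python3 - <<'E'
from cell import arm
from h import *
c=arm.camera("wrist"); s=arm.sense()
W=dict(f=c['fx'],cx=c['cx'],cy=c['cy'],p=c['position'],a=c['attitude']); print(c['position'],c['attitude'])
t=np.radians(-6.8)
M=np.array([[np.cos(t),np.sin(t)],[-np.sin(t),np.cos(t)]])
f=lambda P: 1000*(M@(P[:2]-[.4579,-.002]))
g=lambda u,v:(190+u/3.5,130+v/3.5)
for n,u,v in [("plate front L",235,282),("plate front R",447,282),("left plate front R",190,282),("right plate front L",490,284),("panel front",350,155)]:
    print(n,f(proj(W,*g(u,v),.109)))
for z in (.095,.1,.105,.11,.115,.12): print("tip",z,f(proj(W,*g(332,382),z)), f(proj(W,*g(300,382),z)),f(proj(W,*g(365,382),z)))
print(f(s['tcp_pos']))
E
```

```text
[0.36411046 0.00891372 0.29410817] [-1.45547609e+01 -2.11886420e-03  8.31707905e+01]
plate front L [-45.62564801 -16.61929302]
plate front R [-45.60616722  20.87599467]
left plate front R [-45.62978304 -24.57812616]
right plate front L [-45.23621657  28.49487448]
panel front [-68.15696765   3.61300238]
tip 0.095 [-21.76741605   0.60884623] [-21.7706801   -5.62862782] [-21.76404999   7.04125648]
tip 0.1 [-23.59191661   0.58682423] [-23.59509869  -5.49401451] [-23.58863507   6.85770394]
tip 0.105 [-25.41641716   0.56480224] [-25.41951728  -5.35940119] [-25.41322016   6.6741514 ]
tip 0.11 [-27.24091772   0.54278024] [-27.24393587  -5.22478787] [-27.23780524   6.49059886]
tip 0.115 [-29.06541828   0.52075825] [-29.06835446  -5.09017456] [-29.06239033   6.30704632]
tip 0.12 [-30.88991883   0.49873625] [-30.89277305  -4.95556124] [-30.88697541   6.12349378]
[-24.36135319  -0.8240314 ]
```

Both cameras put the tip about 10–15 mm above the plate, higher than the nominal geometry, and the force agrees. I'll continue down guarded.

>>> play_rows:
  commands:
    - {"xyz": [0,0.01,0.008],"rotation": [0,0,0],"fingers": -1}
    - {"xyz": [0,0.01,0.016],"rotation": [0,0,0],"fingers": -1}
    - {"xyz": [0,0.01,0.016],"rotation": [0,0,0],"fingers": -1}

```text
t: 6.82
tcp_pos: [0.4337, 0.0013, 0.1183]
orientation: [-180.0, -0.0, 173.2]
ft_force: [0.7, -0.6, 0.2]
gripper_width: 0.006
```

>>> play_rows:
  commands:
    - {"xyz": [0,0,0.006],"rotation": [0,0,0],"fingers": -1}
    - {"xyz": [0,0,0.012],"rotation": [0,0,0],"fingers": -1}
    - {"xyz": [0,0,0.012],"rotation": [0,0,0],"fingers": -1}

```text
t: 7.2
tcp_pos: [0.4337, 0.0013, 0.1169]
orientation: [-180.0, -0.0, 173.2]
ft_force: [-0.3, 0.1, -0.3]
gripper_width: 0.004
```

>>> play_rows:
  commands:
    - {"xyz": [0,0,0.006],"rotation": [0,0,0],"fingers": -1}
    - {"xyz": [0,0,0.012],"rotation": [0,0,0],"fingers": -1}
    - {"xyz": [0,0,0.012],"rotation": [0,0,0],"fingers": -1}

```text
t: 7.58
tcp_pos: [0.4337, 0.0013, 0.1155]
orientation: [180.0, -0.0, 173.2]
ft_force: [-1.3, -0.6, 0.5]
gripper_width: 0.002
```

```bash
python3 - <<'E'
from cell import arm
import cv2,numpy as np
s=arm.sense();print(s['tcp_pos'],s['ft_force'],s['tau'])
im=arm.camera("scene")["image"][:,:,::-1][190:270,165:265]
im=cv2.convertScaleAbs(cv2.resize(im,None,fx=7,fy=7,interpolation=cv2.INTER_CUBIC),alpha=2)
cv2.imwrite("pics/p7.png",im)
w=arm.camera("wrist")["image"][:,:,::-1][130:290,190:390]
cv2.imwrite("pics/w7.png",cv2.convertScaleAbs(cv2.resize(w,None,fx=3.5,fy=3.5,interpolation=cv2.INTER_CUBIC),alpha=2))
E
```

```text
[0.43373251 0.00125301 0.11545797] [-1.27697028 -0.58679295  0.47555061] [-1.36932969e-03 -3.91988432e+01 -2.21112478e+01 -1.04082964e-02
  6.38688868e-02  2.67411548e-05]
```

View pics/p7.png

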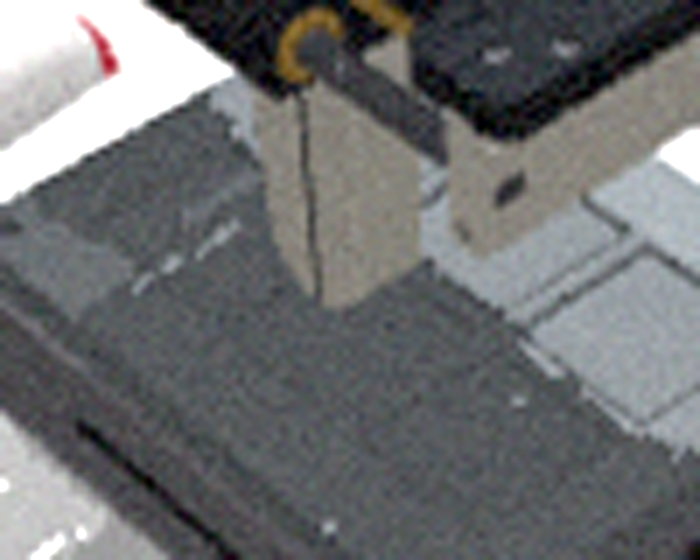

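View pics/w7.png

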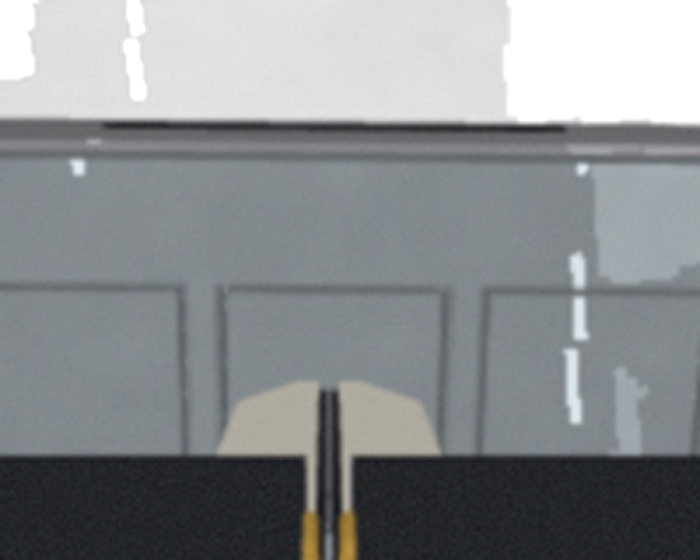

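>>> play_rows:
  commands:
    - {"xyz": [0,0,0.008],"rotation": [0,0,0],"fingers": -1}
    - {"xyz": [0,0,0.015],"rotation": [0,0,0],"fingers": -1}
    - {"xyz": [0,0,0.015],"rotation": [0,0,0],"fingers": -1}

```text
t: 8.05
tcp_pos: [0.4337, 0.0013, 0.1136]
orientation: [-180.0, -0.0, 173.2]
ft_force: [-0.6, -0.3, -0.3]
gripper_width: 0.004
```

>>> play_rows:
  commands:
    - {"xyz": [0,0,0.008],"rotation": [0,0,0],"fingers": -1}
    - {"xyz": [0,0,0.012],"rotation": [0,0,0],"fingers": -1}
    - {"xyz": [0,0,0.012],"rotation": [0,0,0],"fingers": -1}

```text
t: 8.43
tcp_pos: [0.4337, 0.0013, 0.1122]
orientation: [-180.0, -0.0, 173.2]
ft_force: [-0.6, -0.7, 0.0]
gripper_width: 0.003
```

>>> play_rows:
  commands:
    - {"xyz": [0,0,0.008],"rotation": [0,0,0],"fingers": -1}
    - {"xyz": [0,0,0.012],"rotation": [0,0,0],"fingers": -1}
    - {"xyz": [0,0,0.012],"rotation": [0,0,0],"fingers": -1}

```text
t: 8.8
tcp_pos: [0.4337, 0.0013, 0.1108]
orientation: [-180.0, -0.0, 173.2]
ft_force: [0.4, 0.3, -0.3]
gripper_width: 0.004
```

```bash
python3 - <<'E'
from cell import arm
import cv2,numpy as np
im=arm.camera("scene")["image"][:,:,::-1][190:270,165:265]
im=cv2.convertScaleAbs(cv2.resize(im,None,fx=7,fy=7,interpolation=cv2.INTER_CUBIC),alpha=2.5)
cv2.imwrite("pics/p8.png",im)
E
```

```text
(no output)
```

View pics/p8.png

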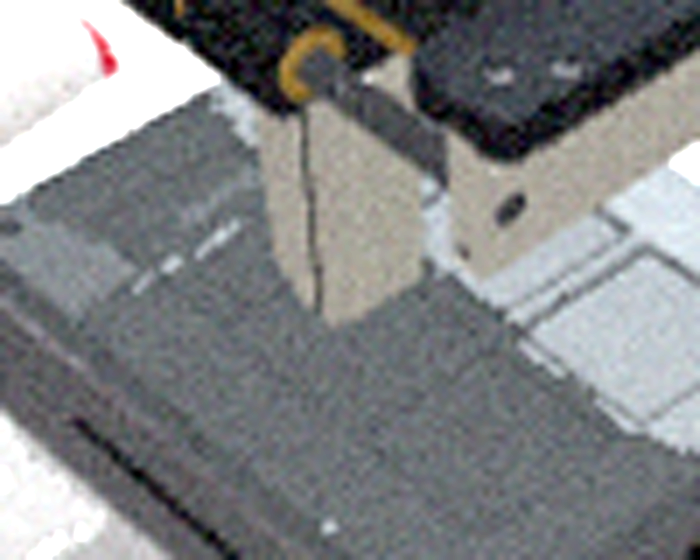

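>>> play_rows:
  commands:
    - {"xyz": [0,0,0.008],"rotation": [0,0,0],"fingers": -1}
    - {"xyz": [0,0,0.012],"rotation": [0,0,0],"fingers": -1}
    - {"xyz": [0,0,0.012],"rotation": [0,0,0],"fingers": -1}

```text
t: 9.22
tcp_pos: [0.4337, 0.0013, 0.1093]
orientation: [180.0, -0.0, 173.2]
ft_force: [-0.4, -0.2, 0.2]
gripper_width: 0.003
```

>>> play_rows:
  commands:
    - {"xyz": [0,0,0.006],"rotation": [0,0,0],"fingers": -1}
    - {"xyz": [0,0,0.01],"rotation": [0,0,0],"fingers": -1}
    - {"xyz": [0,0,0.01],"rotation": [0,0,0],"fingers": -1}

```text
t: 9.6
tcp_pos: [0.4337, 0.0013, 0.1081]
orientation: [-180.0, -0.0, 173.2]
ft_force: [-0.3, 0.1, -0.2]
gripper_width: 0.006
```

>>> play_rows:
  commands:
    - {"xyz": [0,0,0.006],"rotation": [0,0,0],"fingers": -1}
    - {"xyz": [0,0,0.01],"rotation": [0,0,0],"fingers": -1}
    - {"xyz": [0,0,0.01],"rotation": [0,0,0],"fingers": -1}

```text
t: 9.98
tcp_pos: [0.4337, 0.0013, 0.1069]
orientation: [180.0, -0.0, 173.2]
ft_force: [-0.2, -0.5, 0.8]
gripper_width: 0.008
```

>>> play_rows:
  commands:
    - {"xyz": [0,0,0.006],"rotation": [0,0,0],"fingers": -1}
    - {"xyz": [0,0,0.01],"rotation": [0,0,0],"fingers": -1}
    - {"xyz": [0,0,0.01],"rotation": [0,0,0],"fingers": -1}

```text
t: 10.35
tcp_pos: [0.4337, 0.0013, 0.1057]
orientation: [-180.0, -0.0, 173.2]
ft_force: [0.2, 0.2, -0.3]
gripper_width: 0.007
```

```bash
python3 - <<'E'
from cell import arm
import cv2,numpy as np
im=arm.camera("scene")["image"][:,:,::-1][190:270,165:265]
im=cv2.convertScaleAbs(cv2.resize(im,None,fx=7,fy=7,interpolation=cv2.INTER_CUBIC),alpha=2.5)
cv2.imwrite("pics/p9.png",im)
w=arm.camera("wrist")["image"][:,:,::-1]
cv2.imwrite("pics/w9.png",cv2.convertScaleAbs(w,alpha=2))
E
```

```text
(no output)
```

View pics/p9.png

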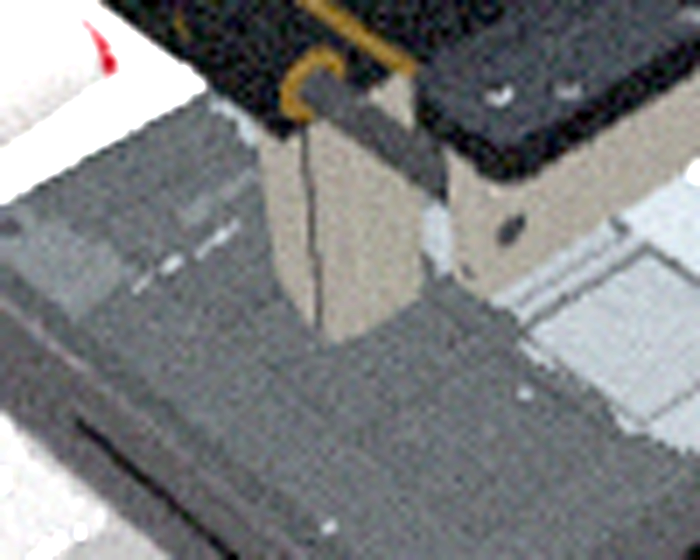

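View pics/w9.png

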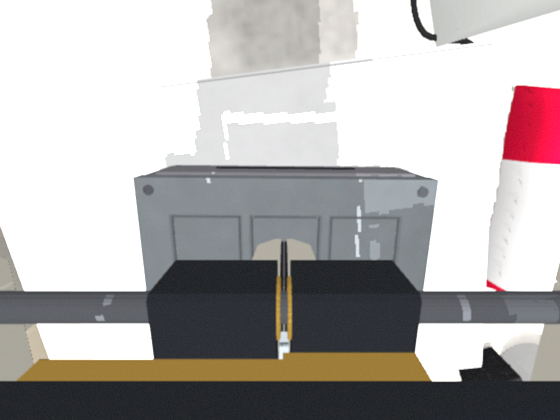

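>>> play_rows:
  commands:
    - {"xyz": [0,0,0.006],"rotation": [0,0,0],"fingers": -1}
    - {"xyz": [0,0,0.01],"rotation": [0,0,0],"fingers": -1}
    - {"xyz": [0,0,0.01],"rotation": [0,0,0],"fingers": -1}

```text
t: 10.82
tcp_pos: [0.4337, 0.0013, 0.1045]
orientation: [180.0, -0.0, 173.2]
ft_force: [0.8, -0.5, -0.4]
gripper_width: 0.004
```

>>> play_rows:
  commands:
    - {"xyz": [0,0,0.006],"rotation": [0,0,0],"fingers": -1}
    - {"xyz": [0,0,0.01],"rotation": [0,0,0],"fingers": -1}
    - {"xyz": [0,0,0.01],"rotation": [0,0,0],"fingers": -1}

```text
t: 11.2
tcp_pos: [0.4337, 0.0013, 0.1034]
orientation: [-180.0, -0.0, 173.2]
ft_force: [-0.3, 0.4, -0.8]
gripper_width: 0.004
```

>>> play_rows:
  commands:
    - {"xyz": [0,0,0.006],"rotation": [0,0,0],"fingers": -1}
    - {"xyz": [0,0,0.01],"rotation": [0,0,0],"fingers": -1}
    - {"xyz": [0,0,0.01],"rotation": [0,0,0],"fingers": -1}

```text
t: 11.58
tcp_pos: [0.4337, 0.0012, 0.1021]
orientation: [-180.0, -0.0, 173.2]
ft_force: [-0.2, -0.9, 0.2]
gripper_width: 0.003
```

```bash
python3 - <<'E'
from cell import arm
import cv2,numpy as np
s=arm.sense();print(s['tcp_pos'],s['q'],s['tau'])
im=arm.camera("scene")["image"][:,:,::-1][200:265,180:260]
im=cv2.convertScaleAbs(cv2.resize(im,None,fx=9,fy=9,interpolation=cv2.INTER_CUBIC),alpha=3)
cv2.imwrite("pics/p10.png",im)
E
```

```text
[0.43372644 0.00123888 0.10214523] [-5.98986466e+00  1.74987878e+01  1.16831837e+02 -2.07759428e-03
  4.56735119e+01 -8.91942638e+01] [-9.42787956e-04 -3.97853279e+01 -2.12716430e+01 -1.00332341e-02
  6.86000381e-02  1.79358284e-05]
```

View pics/p10.png

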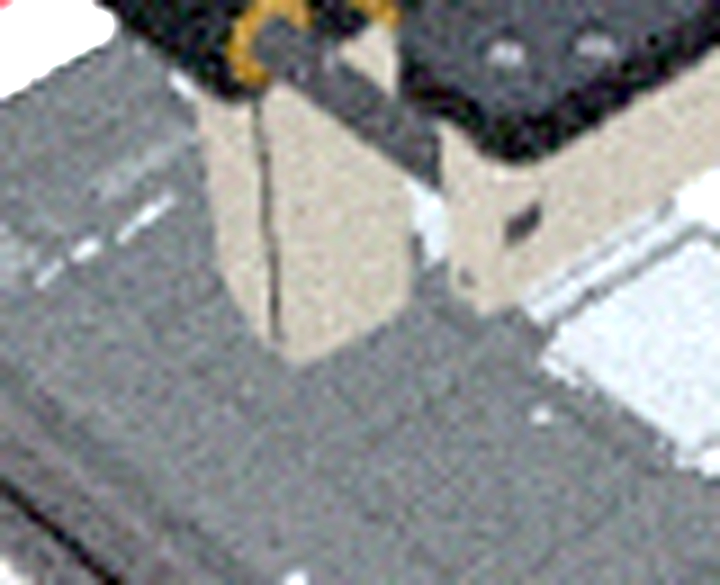

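>>> play_rows:
  commands:
    - {"xyz": [0,0,0.006],"rotation": [0,0,0],"fingers": -1}
    - {"xyz": [0,0,0.01],"rotation": [0,0,0],"fingers": -1}
    - {"xyz": [0,0,0.01],"rotation": [0,0,0],"fingers": -1}

```text
t: 12.0
tcp_pos: [0.4337, 0.0013, 0.1009]
orientation: [-180.0, -0.0, 173.2]
ft_force: [-0.4, 0.1, 0.1]
gripper_width: 0.001
```

>>> play_rows:
  commands:
    - {"xyz": [0,0,0.006],"rotation": [0,0,0],"fingers": -1}
    - {"xyz": [0,0,0.01],"rotation": [0,0,0],"fingers": -1}
    - {"xyz": [0,0,0.01],"rotation": [0,0,0],"fingers": -1}

```text
t: 12.38
tcp_pos: [0.4338, 0.0012, 0.1005]
orientation: [-180.0, 0.0, 173.2]
ft_force: [-5.0, 0.5, 14.4]
gripper_width: 0.008
```

>>> play_rows:
  commands:
    - {"xyz": [0,0,0.006],"rotation": [0,0,0],"fingers": -1}
    - {"xyz": [0,0,0.01],"rotation": [0,0,0],"fingers": -1}
    - {"xyz": [0,0,0.01],"rotation": [0,0,0],"fingers": -1}

```text
t: 12.75
tcp_pos: [0.4339, 0.0012, 0.1004]
orientation: [-180.0, 0.0, 173.2]
ft_force: [-12.3, 0.7, 35.3]
gripper_width: 0.002
```

```bash
python3 - <<'E'
from cell import arm
s=arm.sense();print(s['ft_force'],s['torque'],s['tau'],s['tcp_pos'])
E
```

```text
[-12.25380541   0.68305441  35.26283991] [0.12319377 2.17046015 0.02668768] [-3.03405756e-01 -2.65654761e+01 -1.85690045e+01  1.02883684e-01
 -3.20075020e+00 -1.24432889e-03] [0.43391462 0.00123264 0.10043861]
```

>>> play_rows:
  commands:
    - {"xyz": [0,0,-0.02],"rotation": [0,0,0],"fingers": -1}
    - {"xyz": [0,0,-0.03],"rotation": [0,0,0],"fingers": -1}
    - {"xyz": [0,0,-0.03],"rotation": [0,0,0],"fingers": -1}

```text
t: 13.12
tcp_pos: [0.4337, 0.0012, 0.1021]
orientation: [-180.0, -0.0, 173.2]
ft_force: [-1.0, -0.1, 0.2]
gripper_width: 0.01
```

```bash
python3 - <<'E'
from cell import arm
import cv2,numpy as np
s=arm.sense();print(s['ft_force'],s['torque'],s['tcp_pos'])
im=arm.camera("scene")["image"][:,:,::-1]
cv2.imwrite("pics/p11.png",cv2.convertScaleAbs(cv2.resize(im[110:300,130:380],None,fx=3.2,fy=3.2,interpolation=cv2.INTER_CUBIC),alpha=1.8))
im=arm.camera("top")["image"][:,:,::-1]
cv2.imwrite("pics/t11.png",cv2.convertScaleAbs(cv2.resize(im[130:340,160:420],None,fx=2.8,fy=2.8,interpolation=cv2.INTER_CUBIC),alpha=1.8))
E
```

```text
[-1.03248228 -0.10744325  0.21542454] [ 0.01841933 -0.03109214  0.00564143] [0.4337445  0.0012388  0.10206376]
```

View pics/p11.png

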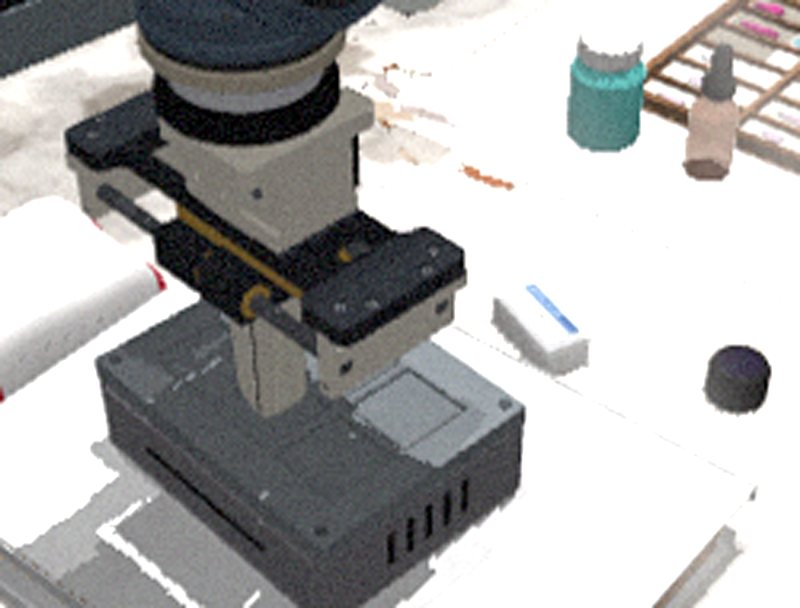

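View pics/t11.png

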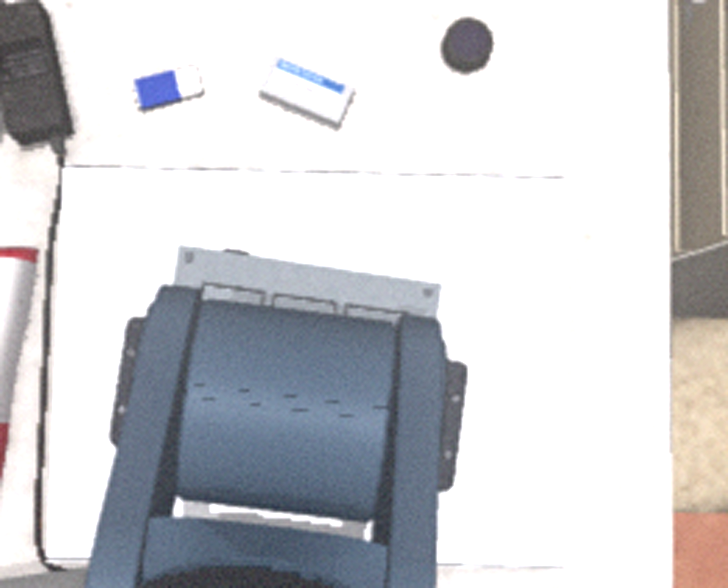

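The plate at (−23, 0) is rigid. Contact came at TCP z≈0.1006, it didn't give, and the tray stayed shut. Next is the plate at (−23, +46): a small hop, then about 1 mm of overdrive.

>>> play_rows:
  commands:
    - {"xyz": [0,0,-0.03],"rotation": [0,0,0],"fingers": -1}
    - {"xyz": [0,0.2,-0.03],"rotation": [0,0,0],"fingers": -1}
    - {"xyz": [0,0.383,-0.03],"rotation": [0,0,0],"fingers": -1}
    - {"xyz": [0,0.383,-0.02],"rotation": [0,0,0],"fingers": -1}
    - {"xyz": [0,0.383,0.0],"rotation": [0,0,0],"fingers": -1}
    - {"xyz": [0,0.383,0.01],"rotation": [0,0,0],"fingers": -1}
    - {"xyz": [0,0.383,0.015],"rotation": [0,0,0],"fingers": -1}
    - {"xyz": [0,0.383,0.019],"rotation": [0,0,0],"fingers": -1}
    - {"xyz": [0,0.383,0.019],"rotation": [0,0,0],"fingers": -1}

```text
t: 14.35
tcp_pos: [0.4392, 0.0467, 0.1]
orientation: [-180.0, 0.0, 173.2]
ft_force: [-1.1, -1.7, 2.7]
gripper_width: 0.007
```

>>> play_rows:
  commands:
    - {"xyz": [0,0,0.004],"rotation": [0,0,0],"fingers": -1}
    - {"xyz": [0,0,0.008],"rotation": [0,0,0],"fingers": -1}
    - {"xyz": [0,0,0.008],"rotation": [0,0,0],"fingers": -1}

```text
t: 14.72
tcp_pos: [0.4393, 0.0469, 0.099]
orientation: [-180.0, 0.0, 173.2]
ft_force: [-0.5, -3.0, 4.6]
gripper_width: 0.009
```

It gives with only a few newtons, so this looks like the catch. Pressing on.

>>> play_rows:
  commands:
    - {"xyz": [0,0,0.004],"rotation": [0,0,0],"fingers": -1}
    - {"xyz": [0,0,0.008],"rotation": [0,0,0],"fingers": -1}
    - {"xyz": [0,0,0.008],"rotation": [0,0,0],"fingers": -1}

```text
t: 15.1
tcp_pos: [0.4393, 0.0469, 0.098]
orientation: [-180.0, 0.0, 173.2]
ft_force: [-0.8, -4.0, 4.3]
gripper_width: 0.005
```

```bash
python3 - <<'E'
from cell import arm
import cv2,numpy as np
s=arm.sense();print(s['ft_force'],s['torque'],s['tcp_pos'])
im=arm.camera("scene")["image"][:,:,::-1]
cv2.imwrite("pics/p12.png",cv2.convertScaleAbs(cv2.resize(im[110:300,110:360],None,fx=3.2,fy=3.2,interpolation=cv2.INTER_CUBIC),alpha=1.8))
im=arm.camera("wrist")["image"][:,:,::-1]
cv2.imwrite("pics/w12.png",cv2.convertScaleAbs(cv2.resize(im[130:290,150:400],None,fx=3.2,fy=3.2,interpolation=cv2.INTER_CUBIC),alpha=1.8))
E
```

```text
[-0.77681428 -3.98181297  4.26613812] [-0.56447411  0.12410335  0.01570014] [0.43927054 0.04687028 0.09797165]
```

View pics/p12.png

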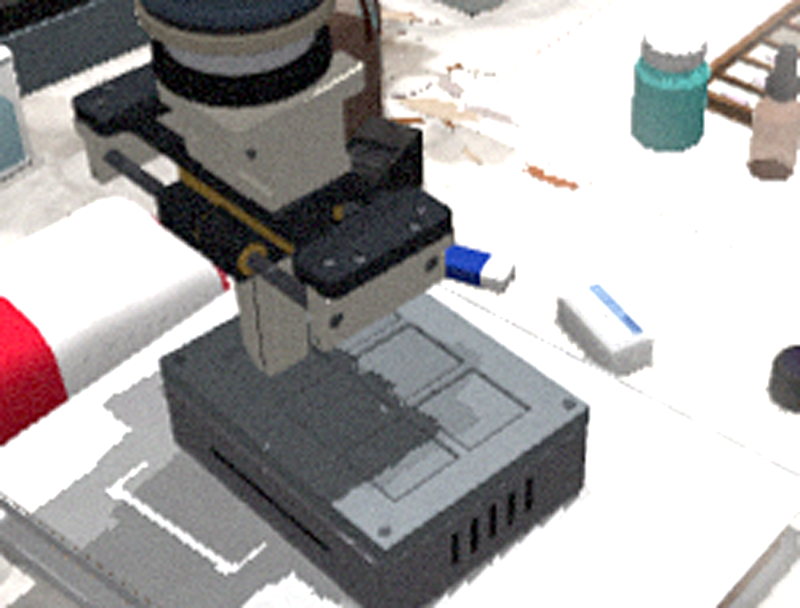

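View pics/w12.png

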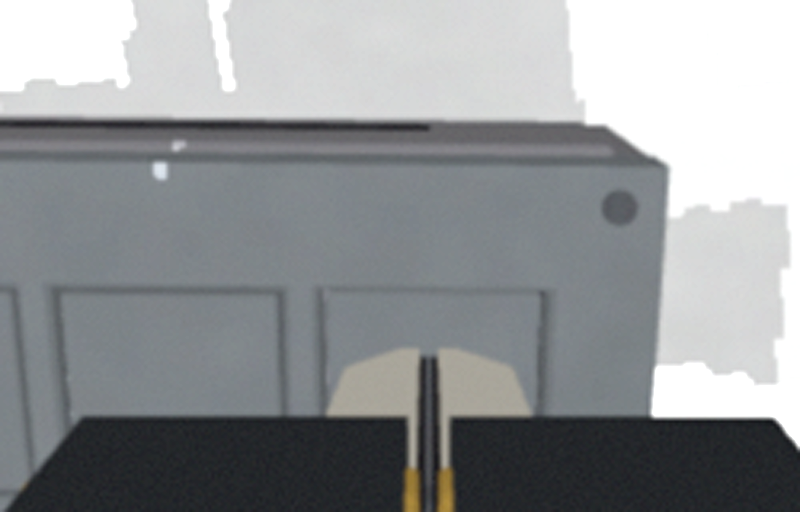

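>>> play_rows:
  commands:
    - {"xyz": [0,0,0.005],"rotation": [0,0,0],"fingers": -1}
    - {"xyz": [0,0,0.01],"rotation": [0,0,0],"fingers": -1}
    - {"xyz": [0,0,0.014],"rotation": [0,0,0],"fingers": -1}
    - {"xyz": [0,0,0.014],"rotation": [0,0,0],"fingers": -1}
    - {"xyz": [0,0,0.014],"rotation": [0,0,0],"fingers": -1}

```text
t: 15.82
tcp_pos: [0.4393, 0.0469, 0.0963]
orientation: [180.0, 0.0, 173.2]
ft_force: [0.5, -2.2, 3.0]
gripper_width: 0.004
```

```bash
python3 - <<'E'
from cell import arm
import cv2,numpy as np
im=arm.camera("scene")["image"][:,:,::-1]
cv2.imwrite("pics/p13.png",cv2.convertScaleAbs(cv2.resize(im[110:300,110:360],None,fx=3.2,fy=3.2,interpolation=cv2.INTER_CUBIC),alpha=1.8))
E
```

```text
(no output)
```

View pics/p13.png

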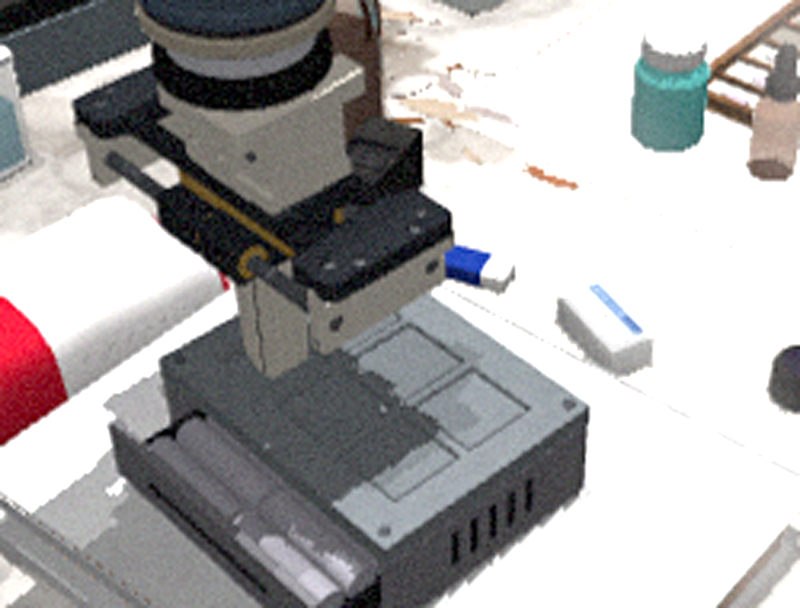

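The tray sprang out: the front plate runs from (115, 430) to (340, 605) and the batteries are visible. Now I'll let go and rise straight up.

>>> play_rows:
  commands:
    - {"xyz": [0,0,-0.05],"rotation": [0,0,0],"fingers": -1}
    - {"xyz": [0,0,-0.15],"rotation": [0,0,0],"fingers": -1}
    - {"xyz": [0,0,-0.4],"rotation": [0,0,0],"fingers": -1}
    - {"xyz": [0,0,-0.75],"rotation": [0,0,0],"fingers": -1}
    - {"xyz": [0,0,-1],"rotation": [0,0,0],"fingers": -1}
    - {"xyz": [0,0,-1],"rotation": [0,0,0],"fingers": -1}
    - {"xyz": [0,0,-1],"rotation": [0,0,0],"fingers": -1}
    - {"xyz": [0,0,-1],"rotation": [0,0,0],"fingers": -1}

```text
t: 16.88
tcp_pos: [0.4386, 0.0469, 0.2153]
orientation: [-180.0, -0.1, 173.2]
ft_force: [-0.3, 0.4, -0.0]
gripper_width: 0.006
```

```bash
python3 - <<'E'
from cell import arm
import cv2,numpy as np
s=arm.sense();print(s['t'],s['ft_force'],s['tcp_pos'],abs(s['qvel']).max())
im=arm.camera("scene")["image"][:,:,::-1]
cv2.imwrite("pics/p14.png",cv2.convertScaleAbs(cv2.resize(im[90:310,110:400],None,fx=2.7,fy=2.7,interpolation=cv2.INTER_CUBIC),alpha=1.6))
E
```

```text
16.875 [-0.28528607  0.37654984 -0.01694458] [0.43855925 0.04692731 0.21530763] 0.2359922688953828
```

View pics/p14.png

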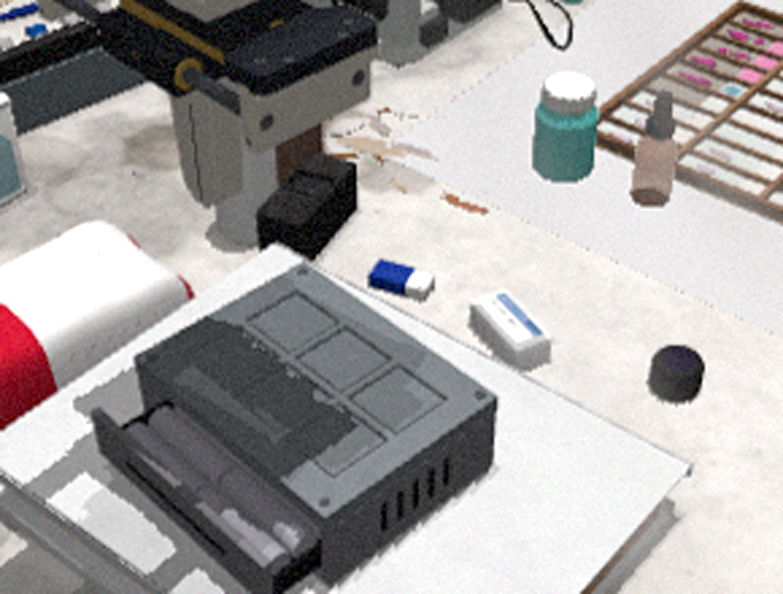

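The tray stays out, the gripper is clear (tip at about (210, 200)), and the eraser, box and loupe haven't moved.

```bash
python3 - <<'E'
from cell import arm
print(arm.finish_job())
E
```

```text
the job is handed in; nothing more can be done
None
```

The battery tray is out and the job is handed in, at about 17 s of the 48 s allowed. The catch is the plate nearest the robot on the pack's left (panel x = −23, y = +46 mm).

- **Feeling the plates:** I tried the middle plate nearest the robot first, and it was rigid. The left one beside it gave way at 3–5 N. I pressed it about 4 mm, the tray sprang out, and I rose straight up off it. The other four plates did not need trying.
- **Last checks:** The final picture shows the tray fully out, with the eraser, box and loupe where they were. The arm was about 11 cm above the pack with no force on the wrist. I did not measure the catch plate's return to rest separately.
- **Press was not always light:** The push on the first, rigid plate reached about 35 N at the fingertips before I backed off. That is harder than the light press you asked for.
- **Fingertip position:** The shut fingers touched the plates at a TCP height of about 0.1006 m, not the 0.128 m expected from the fingertips being 19 mm ahead of the TCP. Both cameras agreed the tips were higher than that figure implies, so I went by touch and force instead. I did not find the cause.

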